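Key and seat the isolator's yellow rose

ROBOT

A 7-joint arm with a two-finger parallel gripper is mounted at the origin on the work surface. World frame = base frame: x ahead of the robot, y to its left, z up, the work surface at z = 0. Lengths are in mm, angles in rad, forces in N, time in s.
With the tool pointing down it reaches from about 425 to 825 mm from the base axis. Payload 3.6 kg.
Tool frame: the origin (TCP) lies at the very end of the fingers, on their centre line; the grasp point (between the pads) lies 19 mm behind it; z points along the fingers, y is the line along which they close (so a half turn about z gives the same grasp; the last joint's range is limited). The gripper opens to 93 mm and grips with 3 to 60 N. Pads are 15 mm wide; open, the fingers measure 128 mm over their backs; the gripper's body (75 mm by 188 mm) begins 65 mm behind the grasp point.
Start: joints at [1.177, 0.615, -0.013, 1.423, 0.008, 1.103, -0.04], TCP at [233.12, -606.725, 188.24] pointing down, gripper open.
Joint ranges: [-3.12, 3.12], [-0.3, 2.06], [-1.34, 1.32], [0.26, 2.42], [-1.36, 4.5], [0.01, 1.98], [-2.84, 2.84]. Speed limits (rad/s): [2.79, 2.79, 3.14, 3.14, 3.14, 3.14, 3.14].

INTERFACE

Orientations are given as a rotation vector (axis times angle).
In Python, from rig import status, snapshot, camera_params, manip gives the robot as it stands.
- The arm moves only by the tool send_rows, never from a script. Its argument "targets" is a list of rows, each an object with "jaw": the gripper's target within -1 to 1 (fully open at 1, half-way at 0, shut at -1); "delta_pos": the shift along the tool's x, y, z each as a share of 0.15 m, from -1 to 1, a list of three; "rot": the turn, a rotation vector about the tool's x, y, z each as a share of pi rad, from -1 to 1, a list of three. A call has 1 to 8 rows; each row shifts and turns the commanded pose from where the row before left it, along the tool's axes as they then stand; what a row does not reach is not made up. A row lasts 1/12 s, in which the tool goes at most 41.7 mm and 7.16 degrees, less where a joint would pass 70% of its speed; a pose out of reach is approached as far as the arm can. A call with a number of a shift or a turn outside -1 to 1 is refused whole. A call with a gripper value outside its range is refused whole. The fingers move at their own pace and stop on an object; "force" is the grip in N (left out, the last holds). Time passes only in rows, so rows that do not move let the fingers close. It gives the time, the measured TCP pose, the force, the opening and the grip force at its end, in the units of the state.
- status.get_obs(): the state, without advancing time (a new reading comes with each control period).
- snapshot(name): name is "side" or "top" or "wrist"; returns the picture (420x560x3 uint8, blue, green, red); there is no depth.
- camera_params(name): a dict with "fx", "fy", "cx", "cy" (pixels), "position" and "attitude" of the camera in the world. Camera axes: x right, y down, z forward; pixel columns grow to the right and rows downward; lengths in mm; the calibration is good to about 2 mm. A picture is of the moment at which its call begins: read the wrist's pose just before it. camera_params takes no time and is no camera call; for the wrist camera it gives the pose at the moment of the call.
- manip.finish_job(): hands the job in; it is judged then, once.
The state is a dict: "t": time; "qpos": joint angles; "dq": joint speeds; "joint_torque": joint torques, N m; "ee_pos": TCP position; "tool_rot": TCP orientation; "wrist_force": force on the tool from outside, world axes, zero at the start; "wrist_torque": the same for the moment, N m; "finger_gap": opening from 0.0 (shut) to 1.0 (fully open); "grip_force": force on a finger pad.
Only numpy, scipy, OpenCV 4.12 (cv2) and the standard library are available. Lean on these libraries where they do the work, as an engineer would, in place of code of your own. Each camera call takes 0.05 s, during which the arm holds its last target. There are 200 camera calls.

TASK

The isolator box lying on the table has a loose yellow rose sitting proud on its spindle. With a fingertip push the rose round (it has a red tab to push on) until the notch in its rim is over the brass pin on the box, then press the rose down until it is fully home over the pin. Do not lift the rose, and leave the other things on the table where they are.

Things in the scene. Friction and masses are not known exactly. Their poses are not given: they have to be found in the camera images.
- isolator: Grey square isolator enclosure, 170 x 170 x 60 mm, fixed to the table, lying on its back. Origin: centre of its underside on the table; z up. The pin points along its +x. Three black cable glands, 22 mm long, stick out of its -x side. It stands at any yaw.
- pin (a point): Middle of the top of the brass locating pin: a horizontal round pin, 8 mm in diameter, fixed on top of the box and lying radially, from 50 to 82 mm from the spindle axis; this point is 66 mm from the axis and 70 mm above the table. The outer 20 mm of it show outside the rose's rim. Its rounded top leads the notch in, if this is off by no more than about 3 mm.
- rose_center (a point): Centre of the rose's top face, on the spindle axis. The rose is a yellow disc 124 mm in diameter and 10 mm thick; its top is 80.5 mm above the table while it sits proud (underside just over the pin) and 74.5 mm when fully home. It turns with, and slides along, a 12 mm square steel spindle whose top is 92 mm above the table. It is guided: it stays level and centred wherever it is pushed.
- notch (a point): Point at the mouth of the notch, level with the rose's top face, 66 mm from the axis (4 mm outside the rim). The notch is 13 mm wide, cut radially from the rim to 46 mm from the axis; a thin black line on the rose leads to it. When keyed, this point is over pin.
- tab (a point): Middle of the top of the red push tab, opposite the notch (180 degrees from it), its centre 44 mm from the axis. The tab is fixed on the rose, stands 14 mm above the rose's top face, and is 20 mm long radially and 10 mm thick in the direction of turning.
- rose_turn (a joint): Turn of the rose and spindle about the vertical axis, rad, growing counter-clockwise seen from above; 0 (or any full turn) = notch over the pin. At the start it lies between 0.8 and 5.48. It turns freely either way without stops, with a steady friction of about 0.05 N m (1 to 2 N at the tab), and stays where it is left.
- rose_press (a joint): How far the rose is pressed down, m: 0 = proud, as at the start, 0.006 = fully home on its stop; negative = lifted. A friction of about 4 N holds it where it is left, so it does not drop by itself; about 5 N sinks it. Off the notch the pin blocks it.
- handle_knob: Bystander: loose black rotary handle, 48 mm in diameter, 34 mm high with a red grip bar, standing beside the box. Origin at the centre of its underside.
- screwdriver: Bystander: screwdriver 190 mm long lying beside the box.
- controller: Bystander: green control module, 90 x 160 x 58 mm, on the table. Origin at the centre of its underside.
- router: Bystander: black router, 75 x 110 x 28 mm, with three upright aerials up to 135 mm high. Origin at the centre of its underside.

How it is judged (in metres and radians):
At the end, for the whole second after the job is handed in: The rose is pressed down at least 4.5 of its 6 mm with its notch over the pin (points within 5 mm seen from above), at rest, and no bystander is more than 20 mm from where it stood (value of joint rose_press above 0.0045 m and horizontal distance between notch and pin below 0.005 m and velocity of joint rose_turn between -0.05 and 0.05 rad/s and distance of each of handle_knob, screwdriver, controller, router from where it was at the start of the episode below 0.02 m); the robot touches nothing.
It fails at once if the rose is lifted more than 3 mm on its spindle (value of joint rose_press below -0.003 m).
It fails at once if the rotary handle is moved more than 20 mm or lifted (distance of handle_knob from where it was at the start of the episode above 0.02 m).
It fails at once if the screwdriver is moved more than 20 mm or lifted (distance of screwdriver from where it was at the start of the episode above 0.02 m).
It fails at once if the control module is moved more than 20 mm or lifted (distance of controller from where it was at the start of the episode above 0.02 m).
It fails at once if the router is moved more than 20 mm or lifted (distance of router from where it was at the start of the episode above 0.02 m).
It also fails if it takes over 64 s, if anything falls off the work surface, if the arm or the gripper's body presses on something with over 40 N, if the wrist force passes 120 N, or if a joint passes its speed limit or range.

## Working session

There is one attempt and no reset: what is moved stays moved. The work goes in short steps, Python scripts to look and compute and a tool call to move; the robot and the scene stay as the last step left them, time stands still between calls to the robot, and variables do not carry over. Pictures are saved under pics/ and viewed, at most 10 in all, crops included, and the job is handed in when it is done.

Besides the shell and the picture viewer there is one more tool, called after "Request:" as name([rows], argument=value, ...), one row to a line, values as JSON. send_rows: Moves the arm, as the interface text tells. Its arguments: {"type":"object","properties":{"targets":{"type":"array","items":{"type":"object","properties":{"jaw":{"type":"number"},"delta_pos":{"type":"array","items":{"type":"number","minimum":-1,"maximum":1}},"rot":{"type":"array","items":{"type":"number","minimum":-1,"maximum":1}}}}},"force":{"type":"number"}},"required":["targets"]}

```bash
mkdir -p pics; python3 - <<'E'
from rig import status,snapshot,camera_params
import cv2
o=status.get_obs();print({k:o[k] for k in('t','ee_pos','tool_rot','finger_gap','wrist_force')})
for n in('top','side'):
    cv2.imwrite(f'pics/{n}0.png',snapshot(n));print(n,camera_params(n))
E
```

```text
{'t': 0.0, 'ee_pos': array([ 232.80256329, -605.96636944,  187.09041461]), 'tool_rot': array([-3.08648673e+00, -5.72509436e-01,  7.55936384e-04]), 'finger_gap': 1.0047882662593848, 'wrist_force': array([-0.39214591,  0.01209314,  0.63054644])}
top {'fx': 386.27079210760553, 'fy': 386.27079210760553, 'cx': 279.77941230261274, 'cy': 210.74628948427625, 'position': array([ 394.33793242,  -42.54309214, 1052.14856913]), 'attitude': array([-2.28694248,  1.91813818, -0.19898539])}
side {'fx': 389.3464415020779, 'fy': 389.3464415020779, 'cx': 280.3149407851168, 'cy': 211.81401222219424, 'position': array([  1.82084115, 725.73087528, 940.36290591]), 'attitude': array([-0.88191756,  2.48954216, -1.1145757 ])}
```

View pics/top0.png

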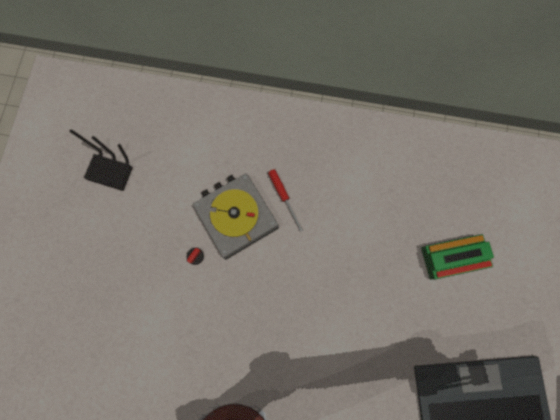

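View pics/side0.png

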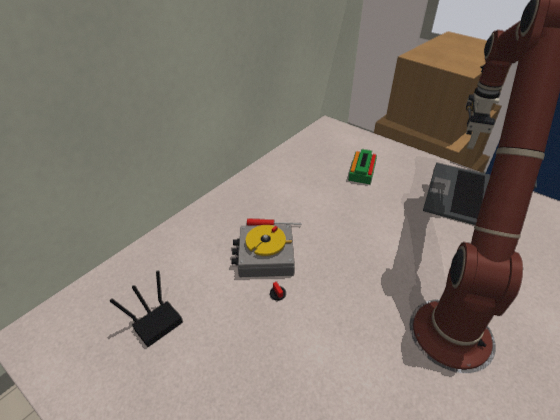

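The top view shows the box centre near (234,213), the tab near (251,214), the notch line going towards (212,209), and the pin near (249,238). The knob is at (195,256) and the screwdriver runs from (275,175) to (300,230).

```bash
cat > h.py <<'E'
import cv2,numpy as np
from scipy.spatial.transform import Rotation as R
from rig import status,snapshot,camera_params
def ray(c,u,v,z):
    d=R.from_rotvec(c['attitude']).apply([(u-c['cx'])/c['fx'],(v-c['cy'])/c['fy'],1]);p=np.array(c['position'])
    return p+d*(z-p[2])/d[2]
def biggest(m):
    return max(cv2.findContours(m,cv2.RETR_EXTERNAL,cv2.CHAIN_APPROX_NONE)[0],key=cv2.contourArea)
def measure(name,zr=80.5,prev=None):
    c=camera_params(name);im=snapshot(name);h=cv2.cvtColor(im,cv2.COLOR_BGR2HSV)
    y=cv2.inRange(h,(22,150,90),(35,255,255));k=cv2.convexHull(biggest(y))
    # rose edge -> world plane, circle fit (known radius by enclosing fit)
    P=np.array([ray(c,u,v,zr)[:2] for u,v in cv2.convexHull(k)[:,0]],np.float32)
    e=cv2.fitEllipse(P) if len(P)>5 else None
    ctr=np.array(e[0]);
    r=cv2.inRange(h,(0,150,60),(8,255,255))|cv2.inRange(h,(172,150,60),(180,255,255))
    hm=np.zeros_like(y);cv2.fillConvexPoly(hm,k,255)
    # red near rose only
    n,l,s,cc=cv2.connectedComponentsWithStats(r)
    best=None
    for i in range(1,n):
        w=ray(c,*cc[i],zr+14)[:2];d=np.hypot(*(w-ctr))
        if 25<d<60 and (best is None or s[i,4]>best[1]):best=(w,s[i,4])
    return im,h,c,ctr,e,best
E
python3 - <<'E'
from h import *
for n in('top','side'):
    im,h,c,ctr,e,b=measure(n);print(n,ctr,e,b)
    if b: d=b[0]-ctr;print('tab az',np.degrees(np.arctan2(d[1],d[0])),np.hypot(*d))
    br=cv2.inRange(h,(8,60,60),(22,255,255))
    N,l,s,cc=cv2.connectedComponentsWithStats(br)
    for i in range(1,N):
        w=ray(c,*cc[i],68)[:2];d=w-ctr
        if np.hypot(*d)<110 and s[i,4]>2:print('br',w,s[i,4],np.hypot(*d),np.degrees(np.arctan2(d[1],d[0])))
    if n=='top':
        cv2.imwrite('pics/topc.png',cv2.resize(im[160:280,170:320],None,fx=5,fy=5,interpolation=cv2.INTER_CUBIC))
    for nm,u,v in(('knob',195,256),('sd1',300,230),('sd0',270,172),('ctr',460,257)):
        if n=='top':print(nm,ray(c,u,v,20))
E
```

```text
top [564.62512207 102.28451538] ((564.6251220703125, 102.28451538085938), (119.71068572998047, 121.50572967529297), 144.83140563964844) (array([565.42690775,  58.42161618]), np.int32(18))
tab az -88.95278650804157 43.870226653481446
br [570.12604877  60.57309973] 27 42.072584785365365 -82.48715350479539
br [511.63226397  55.27189879] 29 70.84087187921438 -138.4221631461404
knob [441.49017296 189.28978394  20.        ]
sd1 [559.14124616 -74.4334167   20.        ]
sd0 [705.47077227  34.43100285  20.        ]
ctr [ 561.78393898 -506.85628276   20.        ]
side [565.96710205 104.91506958] ((565.9671020507812, 104.91506958007812), (123.45198822021484, 129.82711791992188), 40.129966735839844) (array([564.72894673,  63.42087254]), np.int32(21))
tab az -91.70915539336367 41.512665739346545
br [636.07246419  81.89970103] 14 73.78664506422028 -18.17484454348075
br [615.05945742  44.67289673] 8 77.71215313241966 -50.82283234929364
br [574.34152087  40.73121719] 35 64.72787497043396 -82.56629937262628
br [619.26132303 140.04104624] 6 63.828741375026034 33.38869353405405
br [512.43838032  58.76299585] 23 70.67770482599954 -139.23232766235765
br [599.73050227 154.31483088] 4 59.83563830581023 55.64845010810616
br [511.20666549  82.66868897] 3 59.10674125876605 -157.89059363250212
br [580.58609758 161.21335236] 5 58.16538209642819 75.44347611782817
br [571.01430126 153.07056909] 8 48.4192766695362 84.01664967071855
br [508.45206776 103.88385466] 5 57.52427812739638 -178.97282626281873
br [513.36100248 124.05701847] 4 55.98049588485329 160.00491031918585
br [549.2364625  158.26592461] 6 55.912682214314124 107.41124036108388
br [520.02884319 136.34278401] 6 55.65990352901338 145.6228206159072
```

View pics/topc.png

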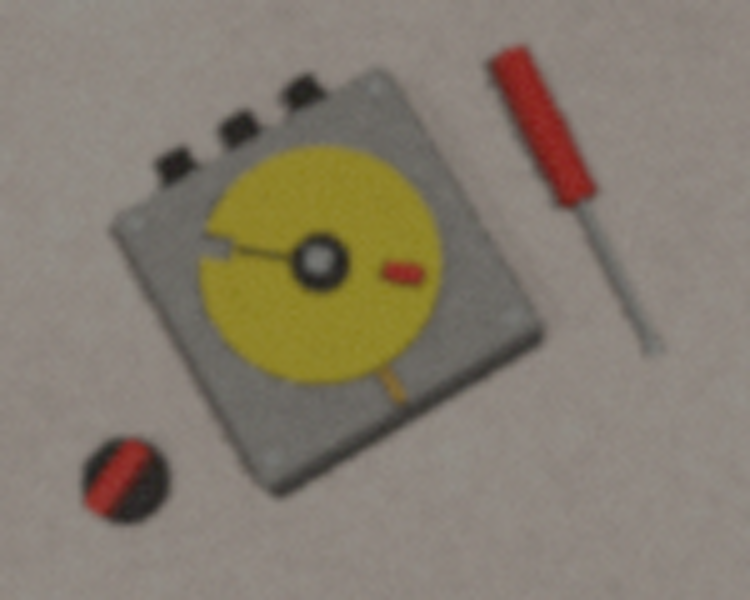

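Request:
send_rows([
  {"jaw": -1, "delta_pos": [0.177, -0.171, 0]},
  {"jaw": -1, "delta_pos": [0.177, -0.171, 0]},
  {"jaw": -1, "delta_pos": [0.177, -0.171, 0]},
  {"jaw": -1, "delta_pos": [0.177, -0.171, 0]},
  {"jaw": -1, "delta_pos": [0.177, -0.171, 0]},
  {"jaw": -1, "delta_pos": [0.177, -0.171, 0]},
  {"jaw": -1, "delta_pos": [0.177, -0.171, 0]},
  {"jaw": -1, "delta_pos": [0.177, -0.171, 0]},
])

```text
invalid input
```

Request:
send_rows([
  {"jaw": -1, "delta_pos": [0.177, -0.171, 0]},
  {"jaw": -1, "delta_pos": [0.177, -0.171, 0]},
  {"jaw": -1, "delta_pos": [0.177, -0.171, 0]},
  {"jaw": -1, "delta_pos": [0.177, -0.171, 0]},
  {"jaw": -1, "delta_pos": [0.177, -0.171, 0]},
  {"jaw": -1, "delta_pos": [0.177, -0.171, 0]},
  {"jaw": -1, "delta_pos": [0.177, -0.171, 0]},
  {"jaw": -1, "delta_pos": [0, 0, 0]},
])

```text
invalid input
```

Request:
send_rows([
  {"jaw": -1, "delta_pos": [0.177, -0.171, 0], "rot": [0, 0, 0]},
  {"jaw": -1, "delta_pos": [0.177, -0.171, 0], "rot": [0, 0, 0]},
  {"jaw": -1, "delta_pos": [0.177, -0.171, 0], "rot": [0, 0, 0]},
  {"jaw": -1, "delta_pos": [0.177, -0.171, 0], "rot": [0, 0, 0]},
  {"jaw": -1, "delta_pos": [0.177, -0.171, 0], "rot": [0, 0, 0]},
  {"jaw": -1, "delta_pos": [0.177, -0.171, 0], "rot": [0, 0, 0]},
  {"jaw": -1, "delta_pos": [0.177, -0.171, 0], "rot": [0, 0, 0]},
  {"jaw": -1, "delta_pos": [0.177, -0.171, 0], "rot": [0, 0, 0]},
])

```text
t: 0.87
ee_pos: [358.2, -337.3, 188.3]
tool_rot: [3.089, 0.573, 0.0]
wrist_force: [0.3, 0.1, -0.3]
finger_gap: 0.476
grip_force: 0.0
```

Request:
send_rows([
  {"jaw": -1, "delta_pos": [0.177, -0.171, 0], "rot": [0, 0, 0]},
  {"jaw": -1, "delta_pos": [0.177, -0.171, 0], "rot": [0, 0, 0]},
  {"jaw": -1, "delta_pos": [0.177, -0.171, 0], "rot": [0, 0, 0]},
  {"jaw": -1, "delta_pos": [0.177, -0.171, 0], "rot": [0, 0, 0]},
  {"jaw": -1, "delta_pos": [0.177, -0.171, 0], "rot": [0, 0, 0]},
  {"jaw": -1, "delta_pos": [0.177, -0.171, 0], "rot": [0, 0, 0]},
  {"jaw": -1, "delta_pos": [0.177, -0.171, 0], "rot": [0, 0, 0]},
  {"jaw": -1, "delta_pos": [0.177, -0.171, 0], "rot": [0, 0, 0]},
])

```text
t: 1.53
ee_pos: [482.8, -69.6, 188.4]
tool_rot: [3.089, 0.573, 0.0]
wrist_force: [0.6, 0.4, 0.4]
finger_gap: 0.004
grip_force: 0.0
```

Request:
send_rows([
  {"jaw": -1, "delta_pos": [0.1, -0.1, 0], "rot": [0, 0, 0.038]},
  {"jaw": -1, "delta_pos": [0, 0, 0], "rot": [0, 0, 0.038]},
  {"jaw": -1, "delta_pos": [0, 0, 0], "rot": [0, 0, 0.038]},
  {"jaw": -1, "delta_pos": [0, 0, 0], "rot": [0, 0, 0.038]},
  {"jaw": -1, "delta_pos": [0, 0, 0], "rot": [0, 0, 0.038]},
  {"jaw": -1, "delta_pos": [0, 0, 0], "rot": [0, 0, 0.038]},
  {"jaw": -1, "delta_pos": [0, 0, 0], "rot": [0, 0, 0.028]},
  {"jaw": -1, "delta_pos": [0, 0, 0], "rot": [0, 0, 0]},
])

```text
t: 2.2
ee_pos: [490.9, -51.7, 188.2]
tool_rot: [3.066, -0.684, -0.0]
wrist_force: [-0.0, -0.3, -0.3]
finger_gap: -0.002
grip_force: 0.0
```

```bash
python3 - <<'E'
from h import *
o=status.get_obs();print(o['t'],o['ee_pos'],o['qpos'][6])
M=R.from_rotvec(o['tool_rot']).as_matrix();print(M.round(3))
im=snapshot('wrist');cv2.imwrite('pics/w1.png',im);c=camera_params('wrist');print(c)
E
```

```text
2.2 [490.92127708 -51.74949593 188.18175303] -1.9150573521686887
[[ 0.905 -0.425 -0.   ]
 [-0.425 -0.905 -0.   ]
 [-0.     0.    -1.   ]]
{'fx': 295.5711607614829, 'fy': 295.5711607614829, 'cx': 278.5162066157393, 'cy': 212.8486891385586, 'position': array([552.52286449, -80.74341598, 384.34082143]), 'attitude': array([ 1.60735786, -2.51908482, -0.32008512])}
```

View pics/w1.png

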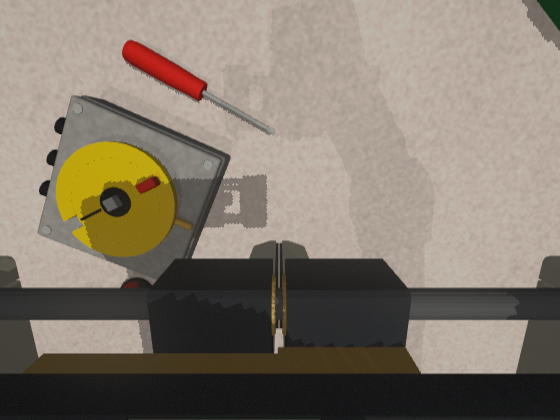

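The wrist view shows the rose centred at (116,200), the tab at (148,185), the notch at (74,224), and the pin at (182,224).

```bash
python3 - <<'E'
from h import *
im,h,c,ctr,e,b=measure('wrist');print(e,b)
d=b[0]-ctr;print('tab az',np.degrees(np.arctan2(d[1],d[0])),np.hypot(*d))
br=cv2.inRange(h,(8,80,60),(24,255,255));br[:,:176]=0;br[:,194:]=0;br[:214]=0;br[235:]=0
k=cv2.moments(br,True);u,v=k['m10']/k['m00'],k['m01']/k['m00'];w=ray(c,u,v,68)[:2];d=w-ctr
print('pin',(u,v),k['m00'],w,np.hypot(*d),np.degrees(np.arctan2(d[1],d[0])))
for p in((71,219),(78,232)):
  d=ray(c,*p,80.5)[:2]-ctr;print('notch px',np.hypot(*d),np.degrees(np.arctan2(d[1],d[0])))
E
```

```text
((565.2352294921875, 101.44285583496094), (122.62129974365234, 126.03055572509766), 6.432406425476074) (array([565.60340513,  55.72347972]), np.int32(211))
tab az -89.53861019686936 45.72085854493467
pin (183.54545454545453, 223.06293706293707) 143.0 [512.21780657  54.59549952] 70.74971326432139 -138.5354804599693
notch px 54.563530939107565 86.71718705343422
notch px 57.39664798621517 102.26921515921478
```

Request:
send_rows([
  {"jaw": -1, "delta_pos": [0.003, -0.211, 0], "rot": [0, 0, 0]},
  {"jaw": -1, "delta_pos": [0.003, -0.211, 0], "rot": [0, 0, 0]},
  {"jaw": -1, "delta_pos": [0.003, -0.211, 0], "rot": [0, 0, 0]},
  {"jaw": -1, "delta_pos": [0.003, -0.211, 0], "rot": [0, 0, 0]},
  {"jaw": -1, "delta_pos": [0, 0, 0.2], "rot": [0, 0, 0]},
  {"jaw": -1, "delta_pos": [0, 0, 0.2], "rot": [0, 0, 0]},
  {"jaw": -1, "delta_pos": [0, 0, 0.2], "rot": [0, 0, 0]},
  {"jaw": -1, "delta_pos": [0, 0, 0.08], "rot": [0, 0, 0]},
])

```text
t: 2.97
ee_pos: [543.6, 62.0, 82.5]
tool_rot: [3.066, -0.677, -0.01]
wrist_force: [-0.0, 0.1, -0.1]
finger_gap: 0.004
grip_force: 0.0
```

```bash
python3 - <<'E'
from h import *
im=snapshot('wrist');cv2.imwrite('pics/w2.png',im);o=status.get_obs();print(o['ee_pos'],o['wrist_force'])
E
```

```text
[542.76477398  61.70603878  81.57914056] [-1.29920821 -0.27473212 -0.77375206]
```

View pics/w2.png

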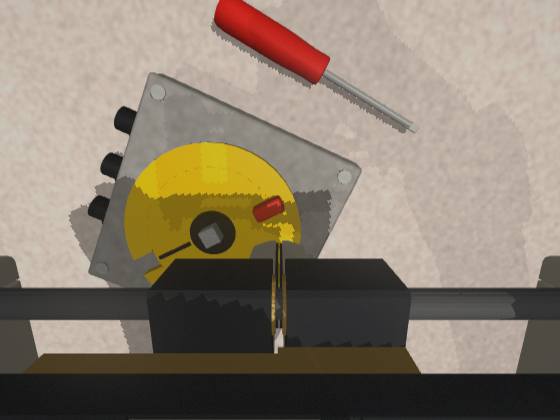

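The picture shows the finger behind the clockwise side of the tab (268,209), with clearance. I'll raise it slightly and begin the arc push.

Request:
send_rows([
  {"jaw": -1, "delta_pos": [0.01, 0, -0.02], "rot": [0, 0, 0]},
  {"jaw": -1, "delta_pos": [0, 0, 0], "rot": [0, 0, 0]},
  {"jaw": -1, "delta_pos": [0.0204, -0.0007, 0], "rot": [0, 0, -0.0222]},
  {"jaw": -1, "delta_pos": [0.0204, -0.0007, 0], "rot": [0, 0, -0.0222]},
  {"jaw": -1, "delta_pos": [0.0204, -0.0007, 0], "rot": [0, 0, -0.0222]},
  {"jaw": -1, "delta_pos": [0.0204, -0.0007, 0], "rot": [0, 0, -0.0222]},
  {"jaw": -1, "delta_pos": [0.0204, -0.0007, 0], "rot": [0, 0, -0.0222]},
  {"jaw": -1, "delta_pos": [0, 0, 0], "rot": [0, 0, 0]},
])

```text
t: 3.68
ee_pos: [564.7, 57.1, 91.4]
tool_rot: [-3.138, 0.138, -0.008]
wrist_force: [0.1, 0.2, -0.7]
finger_gap: 0.005
grip_force: 0.0
```

```bash
cat >> h.py <<'E'
C=np.array([565,102.])
def st():
    o=status.get_obs();p=o['ee_pos'];d=p[:2]-C;M=R.from_rotvec(o['tool_rot']).as_matrix()
    print('t',round(o['t'],2),'p',p.round(1),'r',np.hypot(*d).round(1),'az',np.degrees(np.arctan2(d[1],d[0])).round(1),'ytool',np.degrees(np.arctan2(M[1,1],M[0,1])).round(1),'F',o['wrist_force'].round(1))
E
python3 -c "
from h import *
st();print(measure('top')[5])"
```

```text
t 3.68 p [564.7  57.1  91.4] r 44.9 az -90.4 ytool -95.0 F [ 0.1  0.2 -0.7]Traceback (most recent call last):
  File "<string>", line 3, in <module>
    st();print(measure('top')[5])
               ~~~~~~~^^^^^^^
  File "h.py", line 15, in measure
    ctr=np.array(e[0]);
                 ~^^^
TypeError: 'NoneType' object is not subscriptable
```

Request:
send_rows([
  {"jaw": -1, "delta_pos": [0, 0, 0], "rot": [0, 0, 0]},
  {"jaw": -1, "delta_pos": [0, 0, 0], "rot": [0, 0, 0]},
  {"jaw": -1, "delta_pos": [0, 0, 0], "rot": [0, 0, 0]},
])

```text
t: 3.98
ee_pos: [562.4, 57.5, 89.7]
tool_rot: [-3.138, 0.14, -0.001]
wrist_force: [-0.3, -0.6, -0.1]
finger_gap: 0.003
grip_force: 0.0
```

```bash
python3 -c "
from h import *
st();im=snapshot('top');im2=snapshot('wrist')
cv2.imwrite('pics/t3.png',np.hstack([cv2.resize(im[160:280,170:320],None,fx=2.6,fy=2.6),cv2.resize(im2,None,fx=312/420,fy=312/420)][:2]))"
```

```text
t 3.98 p [562.4  57.5  89.7] r 44.5 az -93.3 ytool -95.1 F [-0.3 -0.6 -0.1]
```

View pics/t3.png

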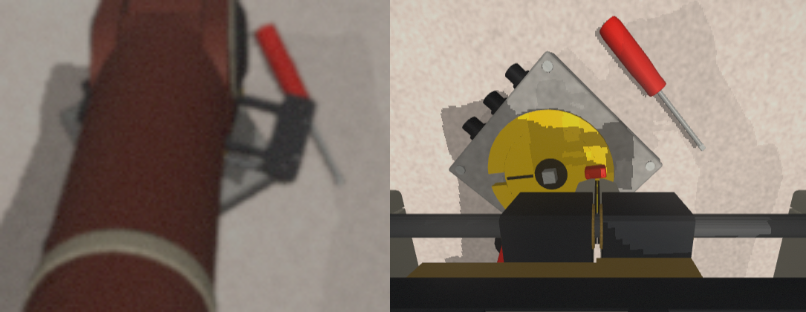

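In the wrist view the tab sits directly ahead of the fingertip, and the top view is occluded by the arm. I'll lower a little and carry on round.

Request:
send_rows([
  {"jaw": -1, "delta_pos": [0, 0, 0.012], "rot": [0, 0, 0]},
  {"jaw": -1, "delta_pos": [0.0256, -0.0011, 0.012], "rot": [0, 0, -0.0278]},
  {"jaw": -1, "delta_pos": [0.0256, -0.0011, 0], "rot": [0, 0, -0.0278]},
  {"jaw": -1, "delta_pos": [0.0256, -0.0011, 0], "rot": [0, 0, -0.0278]},
  {"jaw": -1, "delta_pos": [0.0256, -0.0011, 0], "rot": [0, 0, -0.0278]},
  {"jaw": -1, "delta_pos": [0.0256, -0.0011, 0], "rot": [0, 0, -0.0278]},
  {"jaw": -1, "delta_pos": [0.0256, -0.0011, 0], "rot": [0, 0, -0.0278]},
  {"jaw": -1, "delta_pos": [0.0256, -0.0011, 0], "rot": [0, 0, -0.0278]},
])

```text
t: 4.75
ee_pos: [588.3, 63.0, 85.4]
tool_rot: [3.033, 0.818, -0.001]
wrist_force: [0.6, -0.1, 0.2]
finger_gap: 0.003
grip_force: 0.0
```

```bash
cat >> h.py <<'E'
def tab(name='wrist'):
    c=camera_params(name);im=snapshot(name);h=cv2.cvtColor(im,cv2.COLOR_BGR2HSV)
    r=cv2.inRange(h,(0,150,60),(8,255,255))|cv2.inRange(h,(172,150,60),(180,255,255))
    n,l,s,cc=cv2.connectedComponentsWithStats(r)
    for i in range(1,n):
        d=ray(c,*cc[i],94.5)[:2]-C
        if s[i,4]>15 and 30<np.hypot(*d)<58:print('tab',cc[i].round(),s[i,4],np.hypot(*d).round(1),np.degrees(np.arctan2(d[1],d[0])).round(1))
    return im
E
python3 -c "
from h import *
st();tab();tab('side')"
```

```text
t 4.75 p [588.3  63.   85.4] r 45.5 az -59.1 ytool -59.8 F [ 0.6 -0.1  0.2]
tab [278. 273.] 24 50.3 -86.5
tab [274. 229.] 19 37.8 -90.2
```

```bash
python3 -c "
from h import *
im2=tab();im=snapshot('side')
cv2.imwrite('pics/t4.png',np.hstack([cv2.resize(im[190:310,210:330],None,fx=3,fy=3,interpolation=cv2.INTER_CUBIC),cv2.resize(im2[80:380,100:460],None,fx=1.2,fy=1.2)]))
c=camera_params('wrist');o=status.get_obs();Rw=R.from_rotvec(c['attitude'])
q=Rw.inv().apply(o['ee_pos']-c['position']);print(q,c['fx']*q[0]/q[2]+c['cx'],c['fy']*q[1]/q[2]+c['cy'])"
```

```text
tab [278. 273.] 27 50.0 -86.3
[  0.43099361  16.8070384  206.91619517] 279.1318630217915 236.85684300080305
```

View pics/t4.png

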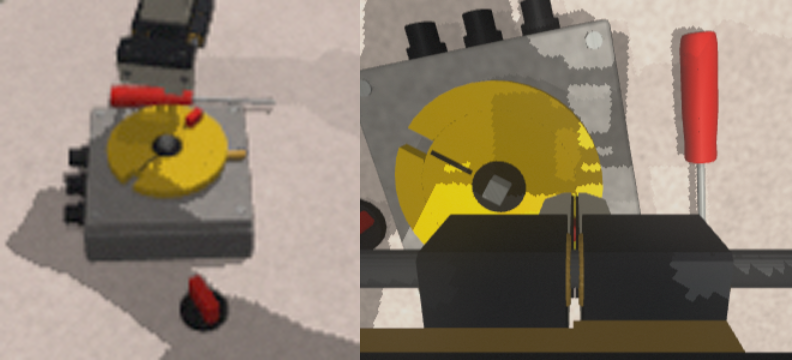

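```bash
python3 -c "
from h import *
st();c=camera_params('side');o=status.get_obs();Rw=R.from_rotvec(c['attitude']);p=o['ee_pos']
def pr(p):
  q=Rw.inv().apply(p-c['position']);return (c['fx']*q[0]/q[2]+c['cx']-210)*3,(c['fy']*q[1]/q[2]+c['cy']-190)*3
for z in(0,19,84,120):print(z,pr(p+[0,0,z]))
for a in (-90,-60,-45):
  a=np.radians(a);print('tab',pr(np.array([*(C+44*np.array([np.cos(a),np.sin(a)])),94.5])))
"
```

```text
t 4.95 p [588.   63.   85.4] r 45.3 az -59.5 ytool -60.2 F [-0.5 -0.5 -0.3]
0 (np.float64(175.8007993562506), np.float64(112.42610575273821))
19 (np.float64(175.41678897303933), np.float64(99.29916036406681))
84 (np.float64(174.04042750082425), np.float64(52.24985474440021))
120 (np.float64(173.23351887596465), np.float64(24.666628052452012))
tab (np.float64(195.5587979261394), np.float64(113.19956562832891))
tab (np.float64(175.76013749414187), np.float64(107.03775632687254))
tab (np.float64(164.79184313243053), np.float64(106.84158863950341))
```

The side crop shows the tab still at about -90° (crop 194,117), so the finger passed over it. I'll find the real tip height by touching the rose gently; the pin blocks the rose here, so it can't sink.

Request:
send_rows([
  {"jaw": -1, "delta_pos": [0, 0, 0.02], "rot": [0, 0, 0]},
  {"jaw": -1, "delta_pos": [0, 0, 0], "rot": [0, 0, 0]},
  {"jaw": -1, "delta_pos": [0, 0, 0], "rot": [0, 0, 0]},
])

```text
t: 5.2
ee_pos: [587.9, 63.0, 82.4]
tool_rot: [3.035, 0.811, -0.001]
wrist_force: [0.1, -0.3, -0.3]
finger_gap: 0.008
grip_force: 0.0
```

Request:
send_rows([
  {"jaw": -1, "delta_pos": [0, 0, 0.014], "rot": [0, 0, 0]},
  {"jaw": -1, "delta_pos": [0, 0, 0], "rot": [0, 0, 0]},
  {"jaw": -1, "delta_pos": [0, 0, 0], "rot": [0, 0, 0]},
])

```text
t: 5.45
ee_pos: [588.1, 63.1, 80.5]
tool_rot: [-3.035, -0.811, 0.0]
wrist_force: [0.0, 0.1, -0.0]
finger_gap: 0.006
grip_force: 0.0
```

Request:
send_rows([
  {"jaw": -1, "delta_pos": [0, 0, 0.013], "rot": [0, 0, 0]},
  {"jaw": -1, "delta_pos": [0, 0, 0], "rot": [0, 0, 0]},
  {"jaw": -1, "delta_pos": [0, 0, 0], "rot": [0, 0, 0]},
])

```text
t: 5.7
ee_pos: [588.2, 63.1, 78.5]
tool_rot: [-3.035, -0.812, 0.0]
wrist_force: [-0.3, 0.8, -0.9]
finger_gap: 0.004
grip_force: 0.0
```

Request:
send_rows([
  {"jaw": -1, "delta_pos": [0, 0, 0.013], "rot": [0, 0, 0]},
  {"jaw": -1, "delta_pos": [0, 0, 0], "rot": [0, 0, 0]},
  {"jaw": -1, "delta_pos": [0, 0, 0], "rot": [0, 0, 0]},
])

```text
t: 5.95
ee_pos: [588.2, 63.1, 76.5]
tool_rot: [-3.035, -0.812, 0.0]
wrist_force: [-0.3, 1.5, 1.3]
finger_gap: 0.004
grip_force: 0.0
```

Request:
send_rows([
  {"jaw": -1, "delta_pos": [0, 0, 0.01], "rot": [0, 0, 0]},
  {"jaw": -1, "delta_pos": [0, 0, 0], "rot": [0, 0, 0]},
  {"jaw": -1, "delta_pos": [0, 0, 0], "rot": [0, 0, 0]},
])

```text
t: 6.2
ee_pos: [588.2, 63.1, 75.1]
tool_rot: [-3.035, -0.812, 0.0]
wrist_force: [-0.2, 0.3, 0.5]
finger_gap: 0.004
grip_force: 0.0
```

```bash
python3 -c "
from h import *
st();im=tab();s=snapshot('side');st()
cv2.imwrite('pics/t5.png',np.hstack([cv2.resize(s[190:310,210:330],None,fx=3,fy=3,interpolation=cv2.INTER_CUBIC),cv2.resize(im[150:300,170:380],None,fx=2,fy=2.4)]))"
```

```text
t 6.2 p [588.2  63.1  75.1] r 45.3 az -59.2 ytool -60.1 F [-0.2  0.3  0.5]
tab [278. 280.] 27 50.1 -86.5
t 6.3 p [588.3  63.1  75.2] r 45.3 az -59.1 ytool -60.1 F [0.2 0.9 0. ]
```

View pics/t5.png

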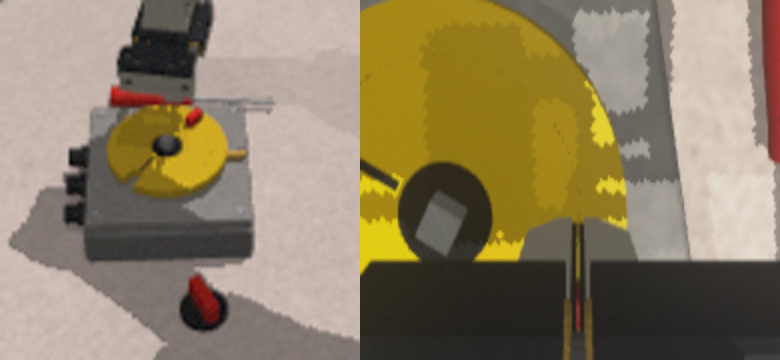

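Crop: the tips are dark tapered ends at crop (580,225), still with no contact at a nominal 75 mm, so the real tip is higher than the reported TCP. I'll keep lowering in small steps.

Request:
send_rows([
  {"jaw": -1, "delta_pos": [0, 0, 0.012], "rot": [0, 0, 0]},
  {"jaw": -1, "delta_pos": [0, 0, 0], "rot": [0, 0, 0]},
])

```text
t: 6.47
ee_pos: [588.1, 63.0, 73.1]
tool_rot: [-3.035, -0.812, 0.001]
wrist_force: [0.4, 0.1, 0.3]
finger_gap: 0.009
grip_force: 0.0
```

Request:
send_rows([
  {"jaw": -1, "delta_pos": [0, 0, 0.012], "rot": [0, 0, 0]},
  {"jaw": -1, "delta_pos": [0, 0, 0], "rot": [0, 0, 0]},
])

```text
t: 6.63
ee_pos: [588.1, 63.0, 71.2]
tool_rot: [-3.035, -0.812, 0.001]
wrist_force: [0.8, 0.9, -0.9]
finger_gap: 0.007
grip_force: 0.0
```

Request:
send_rows([
  {"jaw": -1, "delta_pos": [0, 0, 0.01], "rot": [0, 0, 0]},
  {"jaw": -1, "delta_pos": [0, 0, 0], "rot": [0, 0, 0]},
])

```text
t: 6.8
ee_pos: [588.1, 63.0, 69.8]
tool_rot: [-3.035, -0.812, 0.001]
wrist_force: [-0.2, 0.2, -0.5]
finger_gap: 0.002
grip_force: 0.0
```

Request:
send_rows([
  {"jaw": -1, "delta_pos": [0, 0, 0.01], "rot": [0, 0, 0]},
  {"jaw": -1, "delta_pos": [0, 0, 0], "rot": [0, 0, 0]},
])

```text
t: 6.97
ee_pos: [588.1, 63.1, 68.3]
tool_rot: [-3.035, -0.812, 0.001]
wrist_force: [0.7, 0.5, 1.3]
finger_gap: 0.006
grip_force: 0.0
```

Request:
send_rows([
  {"jaw": -1, "delta_pos": [0, 0, 0.01], "rot": [0, 0, 0]},
  {"jaw": -1, "delta_pos": [0, 0, 0], "rot": [0, 0, 0]},
])

```text
t: 7.13
ee_pos: [588.1, 63.1, 66.8]
tool_rot: [-3.035, -0.812, 0.001]
wrist_force: [-0.2, -0.0, 0.1]
finger_gap: 0.006
grip_force: 0.0
```

```bash
python3 -c "
from h import *
st();s=snapshot('side');o=status.get_obs()
im=snapshot('wrist');g=cv2.cvtColor(im,cv2.COLOR_BGR2GRAY)
cv2.imwrite('pics/t6.png',np.hstack([cv2.resize(s[120:320,190:350],None,fx=2.4,fy=2.4,interpolation=cv2.INTER_CUBIC),cv2.resize(im[140:340,180:380],None,fx=2,fy=2.4)]))
c=camera_params('side');Rw=R.from_rotvec(c['attitude']);T=R.from_rotvec(o['tool_rot'])
for q in([0,0,0],[37,94,-84],[-37,94,-84],[-37,-94,-84],[37,-94,-84],[0,0,-84]):
  q2=Rw.inv().apply(o['ee_pos']+T.apply(q)-c['position']);print(q,(c['fx']*q2[0]/q2[2]+c['cx']-190)*2.4,(c['fy']*q2[1]/q2[2]+c['cy']-120)*2.4)
"
```

```text
t 7.13 p [588.1  63.1  66.8] r 45.3 az -59.3 ytool -60.1 F [-0.2 -0.   0.1]
[0, 0, 0] 188.75108394896282 267.9289642050507
[37, 94, -84] 172.9776859704948 171.99082692101388
[-37, 94, -84] 227.29024642943287 177.4199743262021
[-37, -94, -84] 203.62279637375687 275.96783275282405
[37, -94, -84] 142.78086592376044 269.0943347351589
[0, 0, -84] 187.3480493695203 220.74860065011913
```

View pics/t6.png

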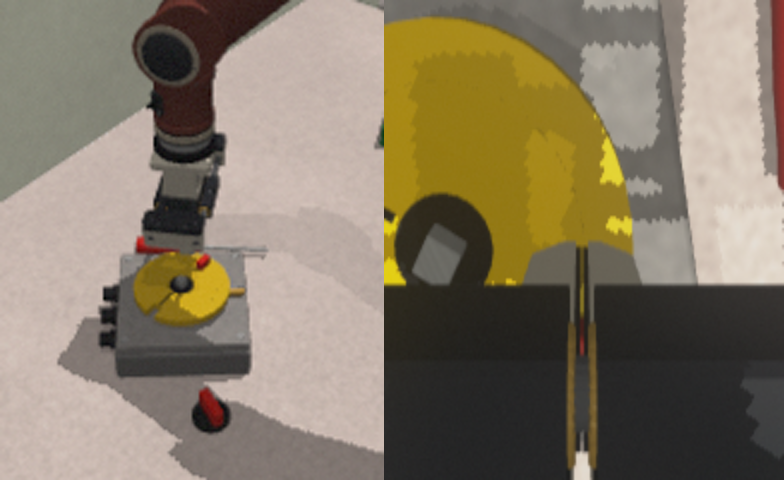

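Side crop: the gripper body's lower edge is about 22 px higher than the reported pose predicts, and the wrist view agrees. The real tip is roughly 25–30 mm above the reported TCP, so I'll keep descending and watch the force.

Request:
send_rows([
  {"jaw": -1, "delta_pos": [0, 0, 0.02], "rot": [0, 0, 0]},
  {"jaw": -1, "delta_pos": [0, 0, 0], "rot": [0, 0, 0]},
])

```text
t: 7.4
ee_pos: [587.9, 63.0, 63.6]
tool_rot: [-3.035, -0.812, 0.001]
wrist_force: [-0.7, -0.7, -0.5]
finger_gap: 0.004
grip_force: 0.0
```

Request:
send_rows([
  {"jaw": -1, "delta_pos": [0, 0, 0.014], "rot": [0, 0, 0]},
  {"jaw": -1, "delta_pos": [0, 0, 0], "rot": [0, 0, 0]},
])

```text
t: 7.57
ee_pos: [588.0, 63.1, 61.6]
tool_rot: [-3.035, -0.812, 0.001]
wrist_force: [-0.3, 0.6, -0.5]
finger_gap: 0.007
grip_force: 0.0
```

Request:
send_rows([
  {"jaw": -1, "delta_pos": [0, 0, 0.012], "rot": [0, 0, 0]},
  {"jaw": -1, "delta_pos": [0, 0, 0], "rot": [0, 0, 0]},
])

```text
t: 7.73
ee_pos: [588.1, 63.1, 59.9]
tool_rot: [-3.035, -0.812, 0.001]
wrist_force: [-0.3, 0.2, 0.1]
finger_gap: 0.005
grip_force: 0.0
```

Request:
send_rows([
  {"jaw": -1, "delta_pos": [0, 0, 0.012], "rot": [0, 0, 0]},
  {"jaw": -1, "delta_pos": [0, 0, 0], "rot": [0, 0, 0]},
])

```text
t: 7.9
ee_pos: [588.1, 63.1, 58.1]
tool_rot: [-3.035, -0.812, 0.001]
wrist_force: [-0.4, -0.5, -0.3]
finger_gap: 0.009
grip_force: 0.0
```

Request:
send_rows([
  {"jaw": -1, "delta_pos": [0, 0, 0.012], "rot": [0, 0, 0]},
  {"jaw": -1, "delta_pos": [0, 0, 0], "rot": [0, 0, 0]},
])

```text
t: 8.07
ee_pos: [588.1, 63.1, 56.3]
tool_rot: [-3.035, -0.812, 0.001]
wrist_force: [-0.6, -0.1, -0.9]
finger_gap: 0.002
grip_force: 0.0
```

Request:
send_rows([
  {"jaw": -1, "delta_pos": [0, 0, 0.01], "rot": [0, 0, 0]},
  {"jaw": -1, "delta_pos": [0, 0, 0], "rot": [0, 0, 0]},
])

```text
t: 8.23
ee_pos: [588.1, 63.1, 54.8]
tool_rot: [-3.035, -0.812, 0.001]
wrist_force: [-0.1, 0.1, 0.7]
finger_gap: 0.004
grip_force: 0.0
```

Request:
send_rows([
  {"jaw": -1, "delta_pos": [0, 0, 0.01], "rot": [0, 0, 0]},
  {"jaw": -1, "delta_pos": [0, 0, 0], "rot": [0, 0, 0]},
])

```text
t: 8.4
ee_pos: [588.1, 63.1, 53.3]
tool_rot: [-3.035, -0.812, 0.001]
wrist_force: [-0.2, 0.6, 0.5]
finger_gap: 0.002
grip_force: 0.0
```

Request:
send_rows([
  {"jaw": -1, "delta_pos": [0, 0, 0.01], "rot": [0, 0, 0]},
  {"jaw": -1, "delta_pos": [0, 0, 0], "rot": [0, 0, 0]},
])

```text
t: 8.57
ee_pos: [588.1, 63.1, 51.8]
tool_rot: [-3.035, -0.812, 0.001]
wrist_force: [-0.6, -0.5, -0.8]
finger_gap: 0.005
grip_force: 0.0
```

Request:
send_rows([
  {"jaw": -1, "delta_pos": [0, 0, 0.01], "rot": [0, 0, 0]},
  {"jaw": -1, "delta_pos": [0, 0, 0], "rot": [0, 0, 0]},
])

```text
t: 8.73
ee_pos: [588.4, 63.2, 50.5]
tool_rot: [-3.035, -0.812, -0.0]
wrist_force: [0.0, -0.1, 0.4]
finger_gap: 0.003
grip_force: 0.1
```

```bash
python3 -c "
from h import *
st();s=snapshot('side');im=tab();tab('side')
cv2.imwrite('pics/t7.png',np.hstack([cv2.resize(s[160:300,210:340],None,fx=3,fy=3,interpolation=cv2.INTER_CUBIC),cv2.resize(im[140:340,180:380],None,fx=2,fy=2.1)]))
"
```

```text
t 8.73 p [588.4  63.2  50.5] r 45.3 az -58.9 ytool -60.1 F [ 0.  -0.1  0.4]
tab [274. 229.] 16 37.8 -91.3
```

View pics/t7.png

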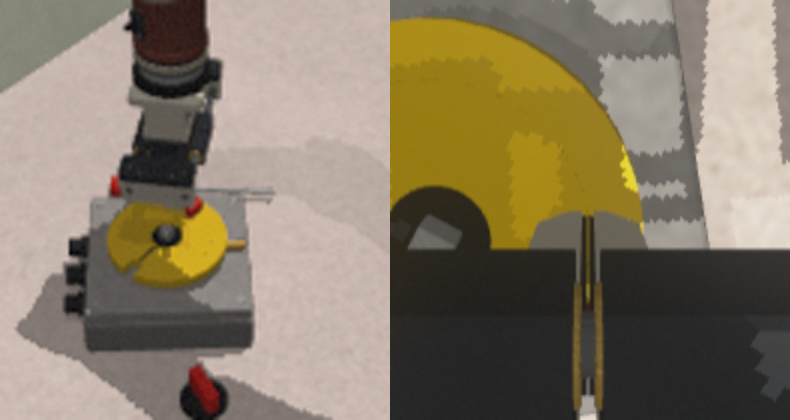

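The picture shows the tip just above the rose, with the tab still at about -90° and the finger ahead of it. That was my last picture, so I'll rely on numbers from here.

Request:
send_rows([
  {"jaw": -1, "delta_pos": [0, 0, 0.01], "rot": [0, 0, 0]},
  {"jaw": -1, "delta_pos": [0, 0, 0], "rot": [0, 0, 0]},
])

```text
t: 9.05
ee_pos: [588.5, 63.1, 49.5]
tool_rot: [3.035, 0.812, 0.001]
wrist_force: [-0.7, 0.2, 4.4]
finger_gap: 0.005
grip_force: 1.6
```

Request:
send_rows([
  {"jaw": -1, "delta_pos": [0, 0, 0.007], "rot": [0, 0, 0]},
  {"jaw": -1, "delta_pos": [0, 0, 0], "rot": [0, 0, 0]},
])

```text
t: 9.22
ee_pos: [588.6, 63.1, 48.9]
tool_rot: [3.035, 0.812, 0.001]
wrist_force: [-0.8, -1.4, 6.8]
finger_gap: 0.005
grip_force: 3.1
```

Contact at a reported 50 mm corresponds to a real 80.5 mm, so the offset is 30 mm. I'll lift, go back over the tab, and come down behind it at a reported 54 mm.

Request:
send_rows([
  {"jaw": -1, "delta_pos": [0, 0, -0.19], "rot": [0, 0, 0]},
  {"jaw": -1, "delta_pos": [0, 0, 0], "rot": [0, 0, 0]},
  {"jaw": -1, "delta_pos": [-0.0347, -0.0021, 0], "rot": [0, 0, 0.0378]},
  {"jaw": -1, "delta_pos": [-0.0347, -0.0021, 0], "rot": [0, 0, 0.0378]},
  {"jaw": -1, "delta_pos": [-0.0347, -0.0021, 0], "rot": [0, 0, 0.0378]},
  {"jaw": -1, "delta_pos": [-0.0347, -0.0021, 0], "rot": [0, 0, 0.0378]},
  {"jaw": -1, "delta_pos": [-0.0347, -0.0021, 0], "rot": [0, 0, 0.0378]},
  {"jaw": -1, "delta_pos": [-0.0347, -0.0021, 0], "rot": [0, 0, 0.0378]},
])

```text
t: 9.88
ee_pos: [557.8, 57.8, 76.2]
tool_rot: [3.126, -0.308, 0.0]
wrist_force: [0.1, 0.2, -0.1]
finger_gap: 0.004
grip_force: 0.0
```

Request:
send_rows([
  {"jaw": -1, "delta_pos": [-0.0347, -0.0021, 0], "rot": [0, 0, 0.0378]},
  {"jaw": -1, "delta_pos": [-0.0347, -0.0021, 0], "rot": [0, 0, 0.0378]},
  {"jaw": -1, "delta_pos": [-0.0347, -0.0021, 0], "rot": [0, 0, 0.0378]},
  {"jaw": -1, "delta_pos": [0, 0, 0], "rot": [0, 0, 0]},
  {"jaw": -1, "delta_pos": [0, 0, 0], "rot": [0, 0, 0]},
])

```text
t: 10.3
ee_pos: [543.5, 64.0, 76.3]
tool_rot: [3.027, -0.841, 0.0]
wrist_force: [0.3, -0.2, -0.7]
finger_gap: 0.008
grip_force: 0.0
```

```bash
python3 -c "
from h import *
st();tab();tab('side')
"
```

```text
t 10.3 p [543.5  64.   76.3] r 43.6 az -119.5 ytool -121.1 F [ 0.3 -0.2 -0.7]
tab [267. 210.] 496 44.6 -87.0
```

Request:
send_rows([
  {"jaw": -1, "delta_pos": [0, 0, 0.1], "rot": [0, 0, 0]},
  {"jaw": -1, "delta_pos": [0, 0, 0.047], "rot": [0, 0, 0]},
  {"jaw": -1, "delta_pos": [0, 0, 0], "rot": [0, 0, 0]},
  {"jaw": -1, "delta_pos": [0.0204, -0.0007, 0], "rot": [0, 0, -0.0222]},
  {"jaw": -1, "delta_pos": [0.0204, -0.0007, 0], "rot": [0, 0, -0.0222]},
  {"jaw": -1, "delta_pos": [0.0204, -0.0007, 0], "rot": [0, 0, -0.0222]},
  {"jaw": -1, "delta_pos": [0.0204, -0.0007, 0], "rot": [0, 0, -0.0222]},
  {"jaw": -1, "delta_pos": [0.0204, -0.0007, 0], "rot": [0, 0, -0.0222]},
])

```text
t: 11.07
ee_pos: [554.2, 57.7, 54.1]
tool_rot: [3.125, -0.303, -0.012]
wrist_force: [-5.0, -0.0, 2.4]
finger_gap: 0.005
grip_force: 2.3
```

Request:
send_rows([
  {"jaw": -1, "delta_pos": [0.0204, -0.0007, 0], "rot": [0, 0, -0.0222]},
  {"jaw": -1, "delta_pos": [0.0204, -0.0007, 0], "rot": [0, 0, -0.0222]},
  {"jaw": -1, "delta_pos": [0.0204, -0.0007, 0], "rot": [0, 0, -0.0222]},
  {"jaw": -1, "delta_pos": [0.0204, -0.0007, 0], "rot": [0, 0, -0.0222]},
  {"jaw": -1, "delta_pos": [0, 0, 0], "rot": [0, 0, 0]},
])

```text
t: 11.48
ee_pos: [567.9, 56.4, 54.1]
tool_rot: [3.138, 0.13, -0.008]
wrist_force: [-3.7, -1.4, 1.1]
finger_gap: 0.005
grip_force: 1.9
```

```bash
python3 -c "
from h import *
st();tab();tab('side')
"
```

```text
t 11.48 p [567.9  56.4  54.1] r 45.7 az -86.4 ytool -85.3 F [-3.7 -1.4  1.1]
tab [271. 231.] 684 44.6 -63.3
```

Request:
send_rows([
  {"jaw": -1, "delta_pos": [0.0256, -0.0018, 0], "rot": [0, 0, -0.0278]},
  {"jaw": -1, "delta_pos": [0.0256, -0.0018, 0], "rot": [0, 0, -0.0278]},
  {"jaw": -1, "delta_pos": [0.0256, -0.0018, 0], "rot": [0, 0, -0.0278]},
  {"jaw": -1, "delta_pos": [0.0256, -0.0018, 0], "rot": [0, 0, -0.0278]},
  {"jaw": -1, "delta_pos": [0.0256, -0.0015, 0], "rot": [0, 0, -0.0278]},
  {"jaw": -1, "delta_pos": [0.0256, -0.0015, 0], "rot": [0, 0, -0.0278]},
  {"jaw": -1, "delta_pos": [0.0256, -0.0015, 0], "rot": [0, 0, -0.0278]},
  {"jaw": -1, "delta_pos": [0.0256, -0.0015, 0], "rot": [0, 0, -0.0278]},
])

```text
t: 12.25
ee_pos: [597.0, 68.0, 54.2]
tool_rot: [2.902, 1.196, -0.003]
wrist_force: [-1.5, -3.3, -0.2]
finger_gap: 0.007
grip_force: 1.8
```

```bash
python3 -c "
from h import *
st();tab();tab('side')
"
```

```text
t 12.25 p [597.   68.   54.2] r 46.7 az -46.7 ytool -45.2 F [-1.5 -3.3 -0.2]
tab [271. 231.] 681 45.1 -23.9
```

Request:
send_rows([
  {"jaw": -1, "delta_pos": [0.0256, -0.0045, 0], "rot": [0, 0, -0.0278]},
  {"jaw": -1, "delta_pos": [0.0256, -0.0045, 0], "rot": [0, 0, -0.0278]},
  {"jaw": -1, "delta_pos": [0.0256, -0.0045, 0], "rot": [0, 0, -0.0278]},
  {"jaw": -1, "delta_pos": [0.0256, -0.0045, 0], "rot": [0, 0, -0.0278]},
  {"jaw": -1, "delta_pos": [0.0256, -0.0025, 0], "rot": [0, 0, -0.0278]},
  {"jaw": -1, "delta_pos": [0.0256, -0.0025, 0], "rot": [0, 0, -0.0278]},
  {"jaw": -1, "delta_pos": [0.0256, -0.0025, 0], "rot": [0, 0, -0.0278]},
  {"jaw": -1, "delta_pos": [0.0256, -0.0025, 0], "rot": [0, 0, -0.0278]},
])

```text
t: 13.02
ee_pos: [611.1, 95.3, 54.7]
tool_rot: [2.318, 2.109, 0.002]
wrist_force: [3.2, -5.3, -1.2]
finger_gap: 0.005
grip_force: 2.6
```

```bash
python3 -c "
from h import *
st();tab();tab('side')
im=snapshot('wrist');h=cv2.cvtColor(im,cv2.COLOR_BGR2HSV);c=camera_params('wrist')
# polar profile of the rose at r=30,52,57: report non-yellow arcs
Rw=R.from_rotvec(c['attitude'])
for r in(32,52,57,72):
  s=''
  for a in range(0,360,4):
    p=np.array([*(C+r*np.array([np.cos(np.radians(a)),np.sin(np.radians(a))])),80.5 if r<62 else 68]);q=Rw.inv().apply(p-c['position'])
    u=int(round(c['fx']*q[0]/q[2]+c['cx']));v=int(round(c['fy']*q[1]/q[2]+c['cy']))
    if 0<=u<560 and 0<=v<420:
      H,S,V=h[v,u];s+='y' if 20<H<36 and S>140 else ('b' if 8<H<=22 and S>90 else 'g')
    else:s+='.'
  print(r,s)
"
```

```text
t 13.02 p [611.1  95.3  54.7] r 46.6 az -8.3 ytool -5.4 F [ 3.2 -5.3 -1.2]
tab [273. 231.] 681 45.4 14.7
tab [252. 232.] 25 44.2 21.1
32 gyyyyyyyyyyyyyyyyyyyyyyyyyyyyyyyyyyyyyyyyyyyyyyygyyggggggggggggggggggggggggggggggggggggggg
52 gygggyyyyyyyyyyyyyyyyyyyyyyyyyyyyyyyyyyyyyyyyyygggyggggggggggggggggggggggggggggbbggbbggggg
57 yyyyyyyyyyyyyyyyyyyyyyyyyyyyyyyyyyyyyyyyyyyyyyygggygggggggggggggggggggggggggggbggbgggggggg
72 gggggggggggggggggggggggggggggggggggggggggggggggggggggggggggggggggggggggggggbgbgggggggggggg
```

Request:
send_rows([
  {"jaw": -1, "delta_pos": [0.0256, -0.0045, 0], "rot": [0, 0, -0.0278]},
  {"jaw": -1, "delta_pos": [0.0256, -0.0045, 0], "rot": [0, 0, -0.0278]},
  {"jaw": -1, "delta_pos": [0.0256, -0.0035, 0], "rot": [0, 0, -0.0278]},
  {"jaw": -1, "delta_pos": [0.0256, -0.0035, 0], "rot": [0, 0, -0.0278]},
  {"jaw": -1, "delta_pos": [0, 0, 0], "rot": [0, 0, 0]},
])

```text
t: 13.58
ee_pos: [607.5, 114.3, 55.1]
tool_rot: [1.919, 2.483, 0.007]
wrist_force: [2.2, -0.2, -0.1]
finger_gap: 0.005
grip_force: 0.6
```

```bash
cat >> h.py <<'E'
def notch(z=80.5,lo=190,hi=240):
    im=snapshot('wrist');h=cv2.cvtColor(im,cv2.COLOR_BGR2HSV);c=camera_params('wrist');Rw=R.from_rotvec(c['attitude'])
    for r,zz in((30,z),(34,z),(38,z),(50,z),(53,z),(56,z),(66,69),(70,69),(74,69),(78,69)):
        a=np.radians(np.arange(lo,hi,.5));P=np.c_[C[0]+r*np.cos(a),C[1]+r*np.sin(a),0*a+zz]
        q=Rw.inv().apply(P-c['position']);u=(c['fx']*q[:,0]/q[:,2]+c['cx']).astype(np.float32);v=(c['fy']*q[:,1]/q[:,2]+c['cy']).astype(np.float32)
        H,S,V=[cv2.remap(x,u[None],v[None],cv2.INTER_LINEAR)[0].astype(int) for x in cv2.split(h)]
        y=(S>110)&(V>40)
        y=y if r>60 else ~y
        e=np.flatnonzero(np.diff(np.r_[0,y.astype(int),0]));print(r,[(float(lo+.5*i),float(lo+.5*j)) for i,j in zip(e[::2],e[1::2])])
    return im
E
python3 -c "
from h import *
st();tab();tab('side');notch()"
```

```text
t 13.58 p [607.5 114.3  55.1] r 44.2 az 16.1 ytool 14.6 F [ 2.2 -0.2 -0.1]
tab [274. 228.] 674 45.8 41.9
tab [251. 237.] 27 47.2 47.0
30 [(212.5, 240.0)]
34 [(216.5, 240.0)]
38 [(219.0, 240.0)]
50 [(220.5, 240.0)]
53 [(219.0, 240.0)]
56 [(218.0, 240.0)]
66 [(190.0, 220.0)]
70 [(217.0, 218.0)]
74 []
78 []
```

Request:
send_rows([
  {"jaw": -1, "delta_pos": [-0.04, 0, 0], "rot": [0, 0, 0]},
  {"jaw": -1, "delta_pos": [0, 0, -0.1], "rot": [0, 0, 0]},
  {"jaw": -1, "delta_pos": [-0.1, 0, -0.2], "rot": [0, 0, 0]},
  {"jaw": -1, "delta_pos": [-0.2, 0, -0.1], "rot": [0, 0, 0]},
  {"jaw": -1, "delta_pos": [-0.2, 0, 0], "rot": [0, 0, 0]},
  {"jaw": -1, "delta_pos": [-0.1, 0, 0], "rot": [0, 0, 0]},
  {"jaw": -1, "delta_pos": [0, 0, 0], "rot": [0, 0, 0]},
  {"jaw": -1, "delta_pos": [0, 0, 0], "rot": [0, 0, 0]},
])

```text
t: 14.4
ee_pos: [628.0, 21.5, 113.5]
tool_rot: [-1.919, -2.484, 0.001]
wrist_force: [-0.1, 0.7, 0.2]
finger_gap: 0.004
grip_force: 0.0
```

```bash
python3 -c "
from h import *
st();tab();tab('side');notch()
try:
  print(measure('wrist')[3:])
except Exception as e:print(e)"
```

```text
t 14.4 p [628.   21.5 113.5] r 102.2 az -51.9 ytool 14.6 F [-0.1  0.7  0.2]
tab [279.  69.] 492 44.2 40.2
tab [251. 237.] 23 47.3 48.9
30 [(219.5, 224.0)]
34 [(220.0, 223.0)]
38 [(220.0, 223.5)]
50 [(216.5, 219.5), (227.5, 229.0)]
53 [(216.5, 219.5), (227.5, 229.0)]
56 [(216.5, 219.5), (227.0, 228.5)]
66 [(190.0, 192.0), (192.5, 194.0), (195.0, 195.5), (198.5, 199.5), (218.5, 225.0)]
70 [(218.5, 224.5)]
74 [(218.5, 224.5)]
78 [(219.0, 223.5)]
(array([565.50134277, 102.65351105]), ((565.5013427734375, 102.65351104736328), (122.6707992553711, 122.98822021484375), 95.24449920654297), (array([598.72769335, 130.6618474 ]), np.int32(477)))
```

Notch centre is at about 222° and the pin at 221.5°, so they're aligned within about 1 mm. Now I'll press, well away from the tab and spindle.

Request:
send_rows([
  {"jaw": -1, "delta_pos": [0.2, 0, 0], "rot": [0, 0, 0]},
  {"jaw": -1, "delta_pos": [0.2, -0.004, 0], "rot": [0, 0, 0]},
  {"jaw": -1, "delta_pos": [0.133, 0, 0], "rot": [0, 0, 0]},
  {"jaw": -1, "delta_pos": [0, 0, 0], "rot": [0, 0, 0]},
  {"jaw": -1, "delta_pos": [0, 0, 0.2], "rot": [0, 0, 0]},
  {"jaw": -1, "delta_pos": [0, 0, 0.15], "rot": [0, 0, 0]},
  {"jaw": -1, "delta_pos": [0, 0, 0.04], "rot": [0, 0, 0]},
  {"jaw": -1, "delta_pos": [0, 0, 0], "rot": [0, 0, 0]},
])

```text
t: 15.27
ee_pos: [606.5, 98.4, 54.0]
tool_rot: [-1.915, -2.487, 0.006]
wrist_force: [-0.4, -0.7, 1.1]
finger_gap: 0.004
grip_force: 0.0
```

Request:
send_rows([
  {"jaw": -1, "delta_pos": [0, 0, 0.01], "rot": [0, 0, 0]},
  {"jaw": -1, "delta_pos": [0, 0, 0.01], "rot": [0, 0, 0]},
  {"jaw": -1, "delta_pos": [0, 0, 0.01], "rot": [0, 0, 0]},
  {"jaw": -1, "delta_pos": [0, 0, 0.01], "rot": [0, 0, 0]},
  {"jaw": -1, "delta_pos": [0, 0, 0], "rot": [0, 0, 0]},
])

```text
t: 15.68
ee_pos: [608.4, 98.8, 50.4]
tool_rot: [1.918, 2.488, 0.001]
wrist_force: [0.5, -0.7, -0.8]
finger_gap: 0.006
grip_force: 0.0
```

Request:
send_rows([
  {"jaw": -1, "delta_pos": [0, 0, 0.01], "rot": [0, 0, 0]},
  {"jaw": -1, "delta_pos": [0, 0, 0.01], "rot": [0, 0, 0]},
  {"jaw": -1, "delta_pos": [0, 0, 0.01], "rot": [0, 0, 0]},
  {"jaw": -1, "delta_pos": [0, 0, 0], "rot": [0, 0, 0]},
])

```text
t: 16.02
ee_pos: [608.6, 98.9, 45.7]
tool_rot: [1.917, 2.488, 0.001]
wrist_force: [0.1, -1.3, 2.4]
finger_gap: 0.001
grip_force: 1.3
```

Request:
send_rows([
  {"jaw": -1, "delta_pos": [0, 0, 0.01], "rot": [0, 0, 0]},
  {"jaw": -1, "delta_pos": [0, 0, 0.01], "rot": [0, 0, 0]},
  {"jaw": -1, "delta_pos": [0, 0, 0], "rot": [0, 0, 0]},
])

```text
t: 16.27
ee_pos: [608.7, 99.1, 43.8]
tool_rot: [1.917, 2.487, 0.001]
wrist_force: [-1.3, -1.4, 8.9]
finger_gap: 0.001
grip_force: 4.3
```

Request:
send_rows([
  {"jaw": -1, "delta_pos": [0, 0, 0.01], "rot": [0, 0, 0]},
  {"jaw": -1, "delta_pos": [0, 0, 0.01], "rot": [0, 0, 0]},
  {"jaw": -1, "delta_pos": [0, 0, 0], "rot": [0, 0, 0]},
])

```text
t: 16.52
ee_pos: [609.1, 99.6, 43.0]
tool_rot: [1.916, 2.487, 0.002]
wrist_force: [-4.2, -0.8, 18.0]
finger_gap: 0.006
grip_force: 9.2
```

Request:
send_rows([
  {"jaw": -1, "delta_pos": [0, 0, -0.05], "rot": [0, 0, 0]},
  {"jaw": -1, "delta_pos": [0, 0, -0.1], "rot": [0, 0, 0]},
  {"jaw": -1, "delta_pos": [0, 0, -0.2], "rot": [0, 0, 0]},
  {"jaw": -1, "delta_pos": [-0.2, 0, -0.15], "rot": [0, 0, 0]},
  {"jaw": -1, "delta_pos": [-0.2, 0, 0], "rot": [0, 0, 0]},
  {"jaw": -1, "delta_pos": [-0.14, 0, 0], "rot": [0, 0, 0]},
  {"jaw": -1, "delta_pos": [0, 0, 0], "rot": [0, 0, 0]},
  {"jaw": -1, "delta_pos": [0, 0, 0], "rot": [0, 0, 0]},
])

```text
t: 17.18
ee_pos: [628.3, 18.6, 113.4]
tool_rot: [-1.922, -2.484, 0.002]
wrist_force: [-0.2, 0.5, 0.1]
finger_gap: 0.004
grip_force: 0.0
```

```bash
python3 -c "
from h import *
st();notch(74.5)
m=measure('wrist',74.5);print(m[3:5]);m=measure('wrist',80.5);print(m[4])"
```

```text
t 17.18 p [628.3  18.6 113.4] r 104.7 az -52.8 ytool 14.5 F [-0.2  0.5  0.1]
30 [(216.0, 220.5)]
34 [(217.0, 221.0)]
38 [(217.5, 221.0)]
50 [(215.0, 216.0), (224.5, 227.5)]
53 [(215.5, 216.0), (224.5, 227.5)]
56 [(215.5, 217.0), (224.5, 227.0)]
66 [(216.5, 223.0)]
70 [(217.0, 223.0)]
74 [(217.0, 223.0)]
78 [(218.0, 222.0)]
(array([565.32684326, 102.67037964]), ((565.3268432617188, 102.67037963867188), (123.13898468017578, 123.44886779785156), 90.42412567138672))
((566.4625244140625, 102.31593322753906), (120.02081298828125, 120.30937194824219), 87.31622314453125)
```

```bash
python3 -c "
from rig import manip
print(manip.finish_job())"
```

```text
the job is handed in; nothing more can be done
None
```

I turned the rose until its notch was over the pin, pressed it fully home, withdrew the arm clear and handed the job in at about 17 s; the rig returned no verdict, but my last wrist-camera check showed the rose down and the notch within about 2 mm of the pin.

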